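# Lock the jar cradle on the shaker with a linchpin

## Robot

A 6-joint arm with a two-finger parallel gripper is mounted at the origin on the work surface. World frame = base frame: x ahead of the robot, y to its left, z up, the work surface at z = 0. Lengths are in m, angles in rad, forces in N, time in s.
With the tool pointing down it reaches from about 0.225 to 0.875 m from the base axis. Payload 3.4 kg.
Tool frame: the origin (TCP) lies at the very end of the fingers, on their centre line; the grasp point (between the pads) lies behind it (manip.grasp_offset is the z of the grasp point in the tool frame, in m); z points along the fingers, y is the line along which they close (so a half turn about z gives the same grasp; the last joint's range is limited). The gripper opens to 85 mm and grips with 20 to 120 N. Pads are 22 mm wide; open, the fingers measure 114 mm over their backs; the gripper's body (76 mm by 85 mm) begins 54 mm behind the grasp point. The pads swing forward as they close: fully open they stand 13 mm farther back than shut.
Start: joints at [-1.362, 0.276, 1.505, -0, 1.361, -0.121], TCP at [0.186, -0.544, 0.231] pointing down, gripper open.
Joint ranges: [-2.89, 2.89], [-0.75, 2.08], [0.22, 2.7], [-1.18, 4.32], [0.11, 2.71], [-2.7, 2.7]. Speed limits (rad/s): [2.57, 2.57, 3.14, 3.14, 3.14, 3.14].

## Interface

Orientations are given as a unit quaternion [w, x, y, z].
In Python, from rig import manip gives the robot as it stands.
- The arm moves only by the shell command python3 -m pendant 'ROWS' [FORCE]. ROWS is JSON, a list of rows, each an object of numbers: "dx", "dy", "dz": the shift along the tool's x, y, z in m; "rx", "ry", "rz": the turn, a rotation vector about the tool's x, y, z in degrees; "hand": the finger opening in m, from 0 to 0.0854. In form: [{"dx": .., "dy": .., "dz": .., "rx": .., "ry": .., "rz": .., "hand": ..}, ...]. A call has 1 to 12 rows; each row shifts and turns the commanded pose from where the row before left it, along the tool's axes as they then stand; what a row does not reach is not made up. A row lasts 1/12 s, in which the tool goes at most 41.7 mm and 7.16 degrees, less where a joint would pass 70% of its speed; a pose out of reach is approached as far as the arm can. A call is refused whole if a number of a shift passes 0.0417 or a number of a turn 7.16, either way. A call with a gripper value outside its range is refused whole. The fingers move at their own pace and stop on an object; FORCE is the grip in N (left out, the last holds). Time passes only in rows, so rows that do not move let the fingers close. It gives the time, the measured TCP pose, the force, the opening and the grip force at its end, in the units of the state.
- manip.get_state(): the state, without advancing time (a new reading comes with each control period).
- manip.get_image(name): name is "scene" or "top" or "wrist"; returns a dict with "frame" (480x640x3 uint8, red, green, blue), "fx", "fy", "cx", "cy" (pixels), "distortion" ([k1, k2, p1, p2, k3] as OpenCV has them; the pictures are not rectified), "position" and "attitude" of the camera in the world; the wrist camera has in their place "mount" (4x4, takes a point from camera to tool coordinates, whose origin is the TCP and whose axes are the flange's). Camera axes: x right, y up, looking along -z (the intrinsics and any distortion apply to the point x, -y, -z); pixel columns grow to the right and rows downward; lengths in m; the calibration is good to about 2 mm. A picture is of the moment at which its call begins: read the wrist's pose just before it. There is no depth.
- manip.sign_off(): hands the job in; it is judged then, once.
The state is a dict: "clock": time; "qpos": joint angles; "qd": joint speeds; "effort": joint torques, N m; "position": TCP position; "ee_rot": TCP orientation; "contact_force": force on the tool from outside, world axes, zero at the start; "moment": the same for the moment, N m; "width": finger opening in m; "gripper_force": force on a finger pad.
Only numpy, scipy, OpenCV 4.12 (cv2) and the standard library are available. Lean on these libraries where they do the work, as an engineer would, in place of code of your own. Each camera call takes 0.05 s, during which the arm holds its last target. There are 200 camera calls.

## Task

Lock the blue jar cradle onto the jar shaker: take the linchpin out of the rack, push it down through the cross hole near the end of the square spindle until its shoulder sits on the spindle, then swing its copper ring over the spindle's end and all the way down, so that it hangs round the spindle below the pin. The spindle has some end play, so feel for the hole with a light hand and never lean hard on the shaker; leave everything else where it stands, and let go at the end.

Things in the scene. Friction and masses are not known exactly. Their poses are not given: they have to be found in the camera images.
- shaker: Bench jar shaker, fixed: white motor box with a level square aluminium spindle. Origin on the table straight below the MIDDLE place of the spindle's cross hole; x level, along the spindle and outwards (to its free end), z up. Spindle 22 mm square, flat top 160 mm above the table, underside 138 mm; free end 15 mm beyond the hole. Contact forces adding up to 45 N on shaker and spindle are too hard.
- hole_mid (a point): Middle place of the cross hole's mouth, on the spindle's top (fixed). END PLAY, not measured: the spindle, with hole and cradle, stands -13 to +13 mm from there along the shaker's x, held by 20 N of friction. Hole vertical, right through, 10.5 mm across, no lead-in, on the spindle's centre line. A sprung ball 12 mm down grips the pin: it needs a push of a few N to go home, more than its weight.
- cradle_mid (a point): Middle of the blue cradle sleeve (90 x 36 x 34 mm, top 166 mm above the table) when the spindle is in its middle place; the sleeve's near end is 40 mm behind the hole. A red jar is strapped below it, lowest point about 57 mm above the table.
- box_top (a point): Centre of the top of the motor box, 190 mm above the table; the box is 150 mm along the shaker's x and 160 mm across, and its centre lies 255 mm behind the hole's middle place.
- linchpin: Linchpin, 110 g with ring, upright in a rack hole. Origin on the axis at the shoulder's underside; z up, x to where the open ring points. Shank 9 mm across, 34 mm long, last 5 mm tapered to 7.4 mm. Shoulder disc 22 mm across, 5 mm thick. Yellow grip block 16 to 42 mm above the origin, 22 mm along x, 16 mm along y: pinch it across y.
- pin_tip (a point): Lower end of the linchpin's shank, 34 mm below its origin, on the axis.
- ring (a joint): Angle of the copper ring on the linchpin: 0 = level, pointing to the pin's x; grows as it swings down; pi/2 (the stop) = hanging straight down beside the shank, closed. Its other stop is at -0.2 (a little above level). Hinge axis along the pin's y, 10 mm above its origin; stiff: it stays where it is left, about 0.08 N m to turn.
- ring_bar (a point): Middle of the ring's far bar, 52 mm from the hinge axis. The ring is a U of 5 mm wire: two straight legs, centre lines 42 mm apart (clear of the spindle on either side by 7 mm), the first 40 mm from the hinge; then its corners are cut off to a far bar 18 mm long.
- rack: Fixed grey block, 55 x 140 x 45 mm high, origin at the centre of its underside, long along its y. Two vertical through holes 13 mm across at y = -40 and +40 mm: the linchpin stands in one, the spare pin in the other, shoulders on the top face.
- spare_pin: Plain pin with a black head 20 mm across and 12 mm high, in the rack's other hole; not to be used. Origin at the head's underside.
- jar_red: Jar of red pigment, cream lid, 44 mm across, 70 mm high, loose; origin under its base.
- jar_orange: Jar of orange pigment, the same size, loose.
- jar_dark: Jar of dark red pigment, the same size, loose.
- beaker: Glass beaker, 64 mm across, 80 mm high, loose; origin under its base.
- spoon: Steel lab spoon lying on the table, 190 mm long, loose.
- wrench: Wrench lying on the table, 150 mm long, loose.
Things that resemble listed ones, but are neither listed nor needed, are in the scene too. What is shaped like the linchpin but pink or purple is not meant.

How it is judged:
On the way, in this order (a step that is already met when the one before it is completed fails the run):
1. The linchpin is pushed home through the spindle's hole (z of pin_tip in the frame of shaker below 0.13 m and x of pin_tip in the frame of shaker between -0.018 and 0.018 m and y of pin_tip in the frame of shaker between -0.005 and 0.005 m and angle between linchpin's own z axis and vertical below 0.15 rad), for 0.2 s.
2. The ring is swung down round the spindle's end (all of step 1 and value of joint ring above 1.35 rad), for 0.2 s.
At the end, for the whole second after the job is handed in: The linchpin stands upright (within 0.15 rad) and at rest through the cross hole, tip under 130 mm above the table (fully home is 126), within 5 mm of the spindle's centre line and 18 mm of the hole's middle place; ring joint above 1.35 rad (closed is 1.57) (all of step 2 and linear speed of linchpin below 0.02 m/s); the robot touches nothing.
It fails at once if The shaker is pressed with contact forces of more than 45 N in all (contact force between shaker and anything else above 45 N).
It fails at once if A bystander is moved more than 30 mm (distance of any of spare_pin, jar_red, jar_orange, jar_dark, beaker, spoon, wrench from where it was at the start of the episode above 0.03 m).
It also fails if it takes over 70 s, if anything falls off the work surface, if the arm or the gripper's body presses on something with over 40 N, if the wrist force passes 120 N, or if a joint passes its speed limit or range.

## Working session

There is one attempt and no reset: what is moved stays moved. The work goes in short steps, Python scripts to look and compute and a shell command to move; the robot and the scene stay as the last step left them, time stands still between calls to the robot, and variables do not carry over. Pictures are saved under pics/ and viewed, at most 10 in all, crops included, and the job is handed in when it is done.

```bash
ls; mkdir -p pics
cat > h.py <<'E'
import numpy as np, cv2
from rig import manip
from scipy.spatial.transform import Rotation as R
def rot(q): return R.from_quat([q[1],q[2],q[3],q[0]]).as_matrix()
def grab(n):
    s=manip.get_state(); im=manip.get_image(n)
    K=np.array([[im['fx'],0,im['cx']],[0,im['fy'],im['cy']],[0,0,1]]); D=np.array(im['distortion'],float)
    if n=='wrist':
        T=np.eye(4);T[:3,:3]=rot(s['ee_rot']);T[:3,3]=s['position'];T=T@np.array(im['mount'])
        p,A=T[:3,3],T[:3,:3]
    else:
        p=np.array(im['position']);a=np.array(im['attitude']);A=rot(a) if a.size==4 else a.reshape(3,3)
    return dict(f=im['frame'],K=K,D=D,p=p,A=A)
def save(c,fn): cv2.imwrite(fn,cv2.cvtColor(c['f'],cv2.COLOR_RGB2BGR))
def ray(c,px):
    u=cv2.undistortPoints(np.array(px,float).reshape(-1,1,2),c['K'],c['D']).reshape(-1,2)
    return (c['A']@np.c_[u[:,0],-u[:,1],-np.ones(len(u))].T).T
def onz(c,px,z):
    d=ray(c,px); return c['p']+d*((z-c['p'][2])/d[:,2])[:,None]
def proj(c,P):
    q=(np.atleast_2d(P)-c['p'])@c['A']; q=q*[1,-1,-1]
    return cv2.projectPoints(q.reshape(-1,1,3),np.zeros(3),np.zeros(3),c['K'],c['D'])[0].reshape(-1,2)
def tri(cs,pxs):
    M=np.zeros((3,3));b=np.zeros(3)
    for c,x in zip(cs,pxs):
        d=ray(c,[x])[0];d/=np.linalg.norm(d);N=np.eye(3)-np.outer(d,d);M+=N;b+=N@c['p']
    return np.linalg.solve(M,b)
E
python3 - <<'E'
from h import *
import pickle
for n in('scene','top','wrist'):
    c=grab(n);save(c,f'pics/{n}0.png');pickle.dump(c,open(n+'0.pkl','wb'));print(n,c['p'],c['A'].round(3).tolist(),c['K'][0,0])
print(manip.get_state(),manip.grasp_offset)
E
```

```text
pics
scene [ 1.34927726 -0.80012192  0.85878254] [[0.678, -0.392, 0.621], [0.734, 0.382, -0.561], [-0.018, 0.837, 0.547]] 536.3810076737467
top [ 0.35566836 -0.03995467  1.30574203] [[-0.025, 0.993, -0.118], [-0.999, -0.027, -0.018], [-0.021, 0.117, 0.993]] 529.64388290219
wrist [ 0.2621297  -0.51879002  0.37279798] [[0.324, 0.899, 0.293], [-0.946, 0.309, 0.098], [-0.002, -0.309, 0.951]] 421.64618932947093
{'clock': 0.15, 'qpos': array([-1.36199100e+00,  2.76494174e-01,  1.50582829e+00,  3.58083055e-05,
        1.36071618e+00, -1.20990139e-01]), 'qd': array([ 0.00196607, -0.00297904, -0.00353362,  0.00080421,  0.00085397,
        0.0016347 ]), 'effort': array([ 1.15586292e-03, -4.17144120e+01, -2.46033168e+01, -1.15721273e-04,
        7.61002681e-03, -1.48642340e-05]), 'position': array([ 0.186145  , -0.54362636,  0.23061868]), 'ee_rot': array([-7.23067299e-04,  9.86435505e-01,  1.64147712e-01, -1.42438602e-05]), 'contact_force': array([-0.38684532, -0.51086517,  0.21487727]), 'moment': array([0.0432878 , 0.01564036, 0.02289652]), 'gripper_force': 0.0, 'width': 0.08534785580550967} -0.0187
```

View pics/scene0.png

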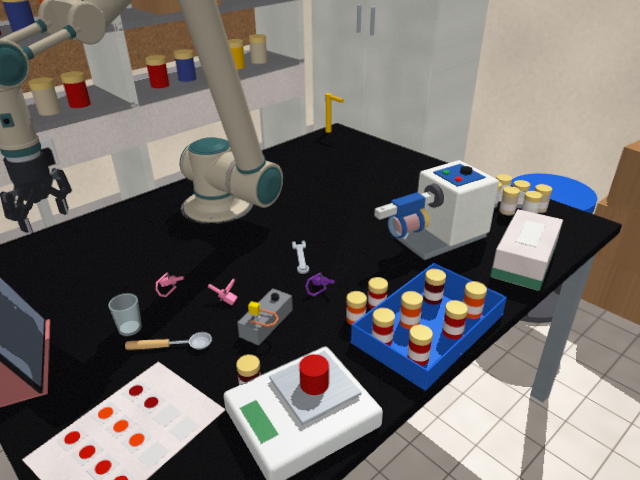

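View pics/top0.png

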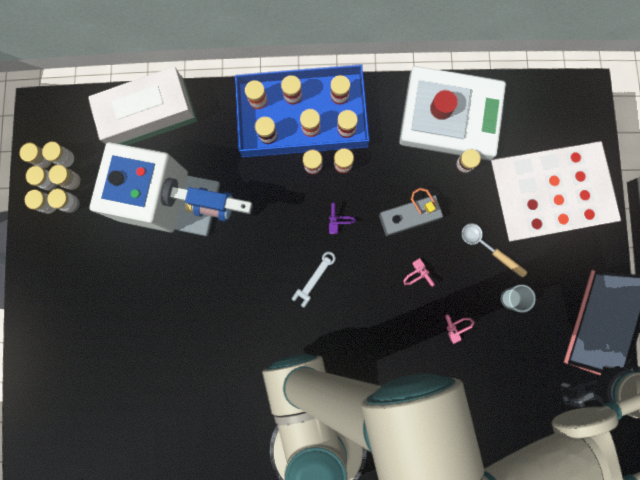

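The scene and top views agree. Candidates for the linchpin, in scene pixels:
- Yellow grip with copper ring in the grey rack at (254,307), top (430,205).
- Pink ones at (168,283) and (225,292), and a purple one at (320,283), all lying on the table.

The yellow one fits: it stands upright in the rack and has a yellow grip and copper ring. The spindle end is at scene (380,212), top (250,208). I'll confirm with an enlarged crop.

Run:
```python
from h import *
import pickle
s=pickle.load(open('scene0.pkl','rb'));t=pickle.load(open('top0.pkl','rb'))
def crop(c,x,y,w=66,h=50): return cv2.resize(c['f'][y:y+h,x:x+w],(396,300),interpolation=cv2.INTER_CUBIC)
m=np.vstack([np.hstack([crop(s,230,290),crop(t,378,180)]),np.hstack([crop(s,370,185),crop(t,195,182)])])
cv2.imwrite('pics/crop1.png',m[:,:,::-1])
```

```text
(no output)
```

View pics/crop1.png

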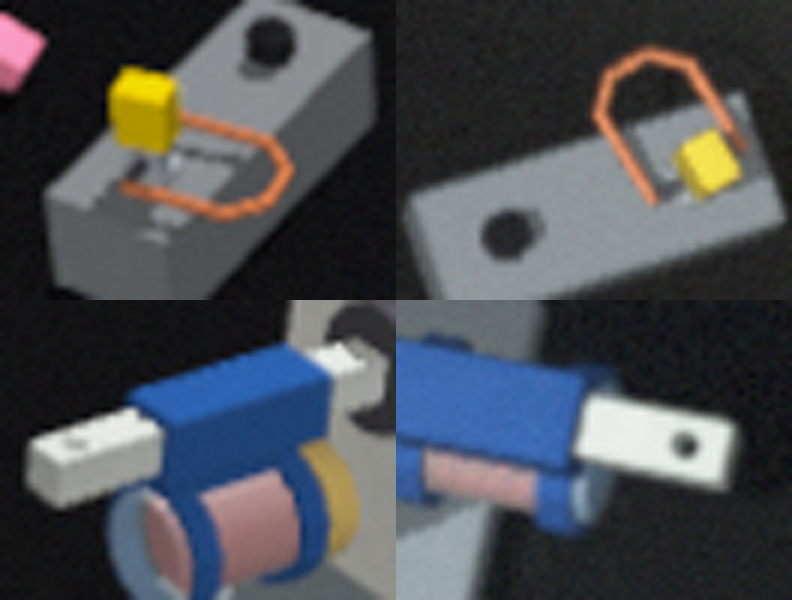

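The crops confirm it: yellow grip and copper ring, open and roughly level, in the rack hole. The black-headed spare is in the other hole, and the spindle's cross hole is visible at scene ~(382,208) and top ~(243,206). Now I'll measure from these two views.

```bash
cat >> h.py <<'E'
def mask(c,lo,hi,box=None,minA=8):
    h=cv2.cvtColor(c['f'],cv2.COLOR_RGB2HSV); m=cv2.inRange(h,np.array(lo),np.array(hi))
    if box: k=np.zeros_like(m);x,y,w,H=box;k[y:y+H,x:x+w]=1;m=m*k
    n,l,s,ce=cv2.connectedComponentsWithStats(m)
    return m,[(ce[i],s[i]) for i in range(1,n) if s[i][4]>=minA]
YEL=([22,150,120],[34,255,255]); COP=([5,110,110],[18,255,255]);
E
python3 - <<'E'
from h import *
import pickle
s=pickle.load(open('scene0.pkl','rb'));t=pickle.load(open('top0.pkl','rb'))
my,ys=mask(s,*YEL,box=(230,290,66,50));_,yt=mask(t,*YEL,box=(378,180,66,60))
print([(a.round(1),b) for a,b in ys],[(a.round(1),b) for a,b in yt])
P=tri([s,t],[ys[0][0],yt[0][0]]);print('grip',P, proj(s,P),proj(t,P))
# hole: dark blob in white spindle
def dark(c,box):
    x,y,w,h=box;g=cv2.cvtColor(c['f'],cv2.COLOR_RGB2GRAY)[y:y+h,x:x+w].astype(float)
    W=np.clip(np.median(g)-15-g,0,None);Y,X=np.mgrid[:h,:w];return np.array([x+(W*X).sum()/W.sum(),y+(W*Y).sum()/W.sum()]),g.astype(int)
hs,g1=dark(s,(379,206,7,5));ht,g2=dark(t,(240,203,7,7));print(hs,ht);print(g1);print(g2)
print('hole',tri([s,t],[hs,ht]),onz(t,[ht],.16),onz(s,[hs],.16))
mc,_=mask(t,*COP,box=(378,180,66,60));yy,xx=np.nonzero(mc);print('copper',xx.min(),xx.max(),yy.min(),yy.max(),len(xx))
# spare head, spindle dir, rack corners
w=onz(t,[(444,205)],.055);print(w)
g=cv2.cvtColor(t['f'],cv2.COLOR_RGB2GRAY);k=np.zeros_like(g);k[185:225,226:262]=1
m=((g>170)*k).astype(np.uint8);n=cv2.minAreaRect(np.argwhere(m)[:,::-1].astype(np.float32));b=cv2.boxPoints(n);print(b);print(onz(t,b,.16))
E
```

```text
[(array([253.6, 307.7]), array([248, 301,  12,  14, 132], dtype=int32))] [(array([429.5, 206.7]), array([425, 202,  10,  10,  67], dtype=int32))]
grip [ 0.57162517 -0.28028584  0.07579364] [[253.2038081  307.72071517]] [[429.22409386 206.53001975]]
[380.0557377  206.36721311] [242.81603774 205.82468553]
[[ 64 101 139 193 201 215 231]
 [193 197 199 220 226 230 229]
 [225 205 183 184 186 204 228]
 [227 214 187 176 176 198 227]
 [228 227 221 215 209 196 198]]
[[229 223 211 210 221 229 231]
 [223 181 145 143 173 217 231]
 [207 142 107  92 107 184 227]
 [203 139  96  59  71 167 223]
 [219 170 112  83 115 196 231]
 [231 215 180 167 190 223 233]
 [232 230 230 229 231 233 234]]
hole [0.56876556 0.14482224 0.16599023] [[0.57009126 0.14601542 0.16      ]] [[0.56190304 0.15268526 0.16      ]]
copper 411 435 188 213 119
[[ 0.57805856 -0.32010648  0.055     ]]
[[224.40001 207.2    ]
 [226.61177 197.24706]
 [250.54118 202.56471]
 [248.32942 212.51765]]
[[0.56826263 0.18700835 0.16      ]
 [0.59048946 0.18202367 0.16      ]
 [0.57687504 0.12881302 0.16      ]
 [0.55475694 0.13390046 0.16      ]]
```

```bash
r='{"dx":0.0376,"dy":-0.0104,"dz":0.0015}'
python3 -m pendant '[{"dx":0.0376,"dy":-0.0104,"dz":0.002},{"dx":0.0376,"dy":-0.0104,"dz":0.002},{"dx":0.0376,"dy":-0.0104,"dz":0.002},{"dx":0.0376,"dy":-0.0104,"dz":0.002},{"dx":0.0376,"dy":-0.0104,"dz":0.002},{"dx":0.0376,"dy":-0.0104,"dz":0.002},{"dx":0.0376,"dy":-0.0104,"dz":0.002},{"dx":0.0376,"dy":-0.0104,"dz":0.002},{"dx":0.0376,"dy":-0.0104,"dz":0.002},{"dx":0.0376,"dy":-0.0104,"dz":0.002},{"dx":0.0376,"dy":-0.0104,"dz":0.002},{"dx":0.0376,"dy":-0.0104,"dz":0.002}]'
python3 -m pendant '[{"rz":-7.1},{"rz":-7.1},{"rz":-7.1},{"rz":-7.1},{"rz":-7.1},{"rz":-7.1},{"rz":-7.1},{"rz":-7.1},{"rz":-7.1},{"rz":-7.1},{"rz":-7.1},{"rz":-7.1}]'
python3 -m pendant '[{"rz":-7.1},{"rz":-7.1},{"rz":-7.1},{"rz":-7.1},{"rz":-7.1},{"rz":-7.1},{"rz":-7.1},{"rz":-7.1},{"rz":-7.1},{"rz":-7.1},{"rz":-7.1},{"rz":-7.1},{}]' ; python3 -m pendant '[{"rz":-7.1},{"rz":-7.1},{"rz":-7.1},{"rz":-7.1},{"rz":-7.1},{"rz":-7.1},{"rz":-7.1},{"rz":-7.1},{"rz":-7.1},{"rz":-7.1},{"rz":-7.1},{}]'
python3 - <<'E'
from h import *
import pickle
c=grab('wrist');save(c,'pics/w1.png');pickle.dump(c,open('w1.pkl','wb'));print(manip.get_state()['qpos'])
E
```

```text
[-1.36197272e+00  2.76393874e-01  1.50564297e+00 -7.60834010e-06
  1.36067459e+00 -1.20990985e-01]invalid input
invalid input
invalid input
invalid input
```

View pics/w1.png

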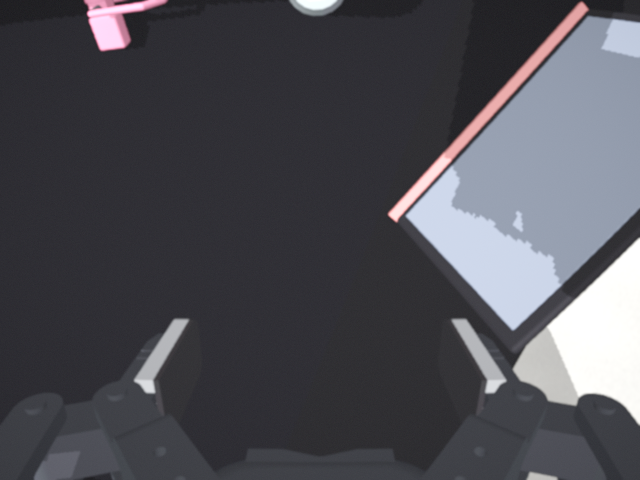

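The picture shows only the start view, because every move was refused. Perhaps each row needs all seven numbers; I'll test one.

```bash
python3 -m pendant '[{"dx":0.0376,"dy":-0.0104,"dz":0.002,"rx":0,"ry":0,"rz":0,"hand":0.085},{"dx":0.0376,"dy":-0.0104,"dz":0.002,"rx":0,"ry":0,"rz":0,"hand":0.085}]'
```

```text
clock: 0.37
position: [0.2501, -0.5006, 0.2269]
ee_rot: [0.0, 0.987, 0.162, -0.0]
contact_force: [0.2, -0.5, 0.5]
width: 0.085
gripper_force: 0.0
```

```bash
python3 -m pendant '[{"dx":0.0376,"dy":-0.0104,"dz":0.002,"rx":0,"ry":0,"rz":0,"hand":0.085},{"dx":0.0376,"dy":-0.0104,"dz":0.002,"rx":0,"ry":0,"rz":0,"hand":0.085},{"dx":0.0376,"dy":-0.0104,"dz":0.002,"rx":0,"ry":0,"rz":0,"hand":0.085},{"dx":0.0376,"dy":-0.0104,"dz":0.002,"rx":0,"ry":0,"rz":0,"hand":0.085},{"dx":0.0376,"dy":-0.0104,"dz":0.002,"rx":0,"ry":0,"rz":0,"hand":0.085},{"dx":0.0376,"dy":-0.0104,"dz":0.002,"rx":0,"ry":0,"rz":0,"hand":0.085},{"dx":0.0376,"dy":-0.0104,"dz":0.002,"rx":0,"ry":0,"rz":0,"hand":0.085},{"dx":0.0376,"dy":-0.0104,"dz":0.002,"rx":0,"ry":0,"rz":0,"hand":0.085},{"dx":0.0376,"dy":-0.0104,"dz":0.002,"rx":0,"ry":0,"rz":0,"hand":0.085},{"dx":0.0376,"dy":-0.0104,"dz":0.002,"rx":0,"ry":0,"rz":0,"hand":0.085}]'
python3 -m pendant '[{"dx":0,"dy":0,"dz":0,"rx":0,"ry":0,"rz":-7.1,"hand":0.085},{"dx":0,"dy":0,"dz":0,"rx":0,"ry":0,"rz":-7.1,"hand":0.085},{"dx":0,"dy":0,"dz":0,"rx":0,"ry":0,"rz":-7.1,"hand":0.085},{"dx":0,"dy":0,"dz":0,"rx":0,"ry":0,"rz":-7.1,"hand":0.085},{"dx":0,"dy":0,"dz":0,"rx":0,"ry":0,"rz":-7.1,"hand":0.085},{"dx":0,"dy":0,"dz":0,"rx":0,"ry":0,"rz":-7.1,"hand":0.085},{"dx":0,"dy":0,"dz":0,"rx":0,"ry":0,"rz":-7.1,"hand":0.085},{"dx":0,"dy":0,"dz":0,"rx":0,"ry":0,"rz":-7.1,"hand":0.085},{"dx":0,"dy":0,"dz":0,"rx":0,"ry":0,"rz":-7.1,"hand":0.085},{"dx":0,"dy":0,"dz":0,"rx":0,"ry":0,"rz":-7.1,"hand":0.085},{"dx":0,"dy":0,"dz":0,"rx":0,"ry":0,"rz":-7.1,"hand":0.085},{"dx":0,"dy":0,"dz":0,"rx":0,"ry":0,"rz":-7.1,"hand":0.085}]'
python3 -m pendant '[{"dx":0,"dy":0,"dz":0,"rx":0,"ry":0,"rz":-7.1,"hand":0.085},{"dx":0,"dy":0,"dz":0,"rx":0,"ry":0,"rz":-7.1,"hand":0.085},{"dx":0,"dy":0,"dz":0,"rx":0,"ry":0,"rz":-7.1,"hand":0.085},{"dx":0,"dy":0,"dz":0,"rx":0,"ry":0,"rz":-7.1,"hand":0.085},{"dx":0,"dy":0,"dz":0,"rx":0,"ry":0,"rz":-7.1,"hand":0.085},{"dx":0,"dy":0,"dz":0,"rx":0,"ry":0,"rz":-7.1,"hand":0.085},{"dx":0,"dy":0,"dz":0,"rx":0,"ry":0,"rz":-7.1,"hand":0.085},{"dx":0,"dy":0,"dz":0,"rx":0,"ry":0,"rz":-7.1,"hand":0.085},{"dx":0,"dy":0,"dz":0,"rx":0,"ry":0,"rz":-7.1,"hand":0.085},{"dx":0,"dy":0,"dz":0,"rx":0,"ry":0,"rz":-7.1,"hand":0.085},{"dx":0,"dy":0,"dz":0,"rx":0,"ry":0,"rz":-7.1,"hand":0.085},{"dx":0,"dy":0,"dz":0,"rx":0,"ry":0,"rz":-7.1,"hand":0.085}]'
python3 - <<'E'
from h import *
import pickle
c=grab('wrist');save(c,'pics/w2.png');pickle.dump(c,open('w2.pkl','wb'));s=manip.get_state();print(s['qpos'],s['position'],rot(s['ee_rot']).round(3))
E
```

```text
clock: 1.2
position: [0.574, -0.2784, 0.207]
ee_rot: [-0.0, 0.986, 0.164, -0.0]
contact_force: [0.2, -0.7, 0.1]
width: 0.085
gripper_force: 0.0
clock: 2.2
position: [0.5725, -0.2798, 0.207]
ee_rot: [-0.0, 0.613, 0.79, -0.0]
contact_force: [0.2, 0.0, 1.0]
width: 0.0847
gripper_force: 0.0
clock: 3.2
position: [0.5726, -0.2798, 0.207]
ee_rot: [-0.0, -0.084, 0.996, 0.0]
contact_force: [-0.6, 0.3, 1.1]
width: 0.0849
gripper_force: 0.0
[-5.63613971e-01  3.83042964e-01  1.40410030e+00 -8.49373093e-05
  1.35504343e+00 -2.30642705e+00] [ 0.57253312 -0.279776    0.20698012] [[-0.985 -0.171 -0.001]
 [-0.171  0.985  0.   ]
 [ 0.     0.    -1.   ]]
```

View pics/w2.png

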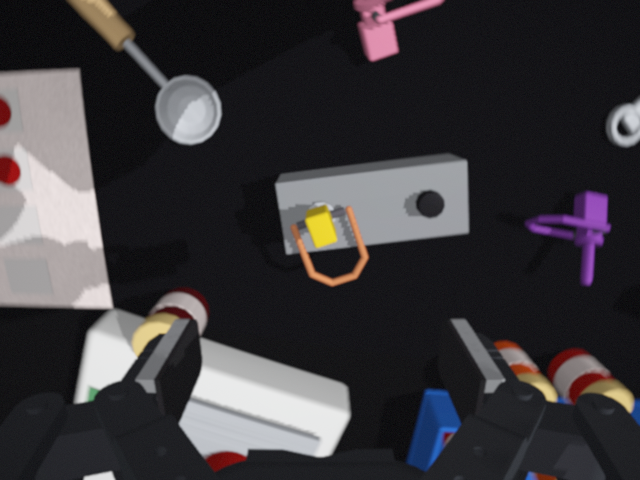

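The wrist view shows the yellow grip at (321,227), with the copper ring pointing down-image to a bar at (335,283). The spare pin's head is at (431,204). Now the pin axis and ring heading.

```bash
cat > pin.py <<'E'
from h import *
import pickle
def pinmeas(c,box,zr=.055):
    m,ys=mask(c,*YEL,box=box); y=max(ys,key=lambda a:a[1][4]); 
    mc,cs=mask(c,*COP,box=box,minA=3); pts=np.argwhere(mc)[:,::-1].astype(float)
    W=onz(c,pts,zr)[:,:2]; r=cv2.minAreaRect(W.astype(np.float32)*1000); b=cv2.boxPoints(r)
    return y[0],W,r
E
python3 - <<'E'
from pin import *
w=pickle.load(open('w2.pkl','rb'));s=pickle.load(open('scene0.pkl','rb'));t=pickle.load(open('top0.pkl','rb'))
yw,W,r=pinmeas(w,(270,150,120,150));print(yw,r)
ys,_,rs=pinmeas(s,(230,290,66,50));yt,_,rt=pinmeas(t,(400,180,44,45));print(ys,rs,yt,rt)
print('tri w,s,t',tri([w,s,t],[yw,ys,yt]),'ws',tri([w,s],[yw,ys]),'wt',tri([w,t],[yw,yt]))
P=tri([w,s,t],[yw,ys,yt])
for c,y in((w,yw),(s,ys),(t,yt)):print('res',proj(c,P)-y, onz(c,[y],.074))
E
```

```text
[320.40965208 226.07519641] ((594.56201171875, -266.99505615234375), (55.257041931152344, 47.490787506103516), 28.29283905029297)
[253.56060606 307.70454545] ((598.9786376953125, -268.130126953125), (55.63564682006836, 47.91522216796875), 23.409595489501953) [429.50746269 206.71641791] ((594.7901000976562, -267.4117431640625), (54.468223571777344, 47.8453483581543), 29.338611602783203)
tri w,s,t [ 0.57178863 -0.28020008  0.07596401] ws [ 0.5721509  -0.27984757  0.0758435 ] wt [ 0.5705624  -0.28011995  0.0804523 ]
res [[-0.25933836 -0.42230653]] [[ 0.57260529 -0.27987801  0.074     ]]
res [[-0.28756917 -0.02540164]] [[ 0.57035765 -0.27848368  0.074     ]]
res [[-0.30977892 -0.26667531]] [[ 0.57147649 -0.28128389  0.074     ]]
```

```bash
python3 -m pendant '[{"dx":0,"dy":0,"dz":0.01,"rx":0,"ry":0,"rz":-6.13,"hand":0.06},{"dx":0,"dy":0,"dz":0.01,"rx":0,"ry":0,"rz":-6.13,"hand":0.06},{"dx":0,"dy":0,"dz":0.01,"rx":0,"ry":0,"rz":-6.13,"hand":0.06},{"dx":0.001,"dy":0,"dz":0.015,"rx":0,"ry":0,"rz":0,"hand":0.05},{"dx":0,"dy":0,"dz":0.015,"rx":0,"ry":0,"rz":0,"hand":0.05},{"dx":0,"dy":0,"dz":0.015,"rx":0,"ry":0,"rz":0,"hand":0.05},{"dx":0,"dy":0,"dz":0.015,"rx":0,"ry":0,"rz":0,"hand":0.05},{"dx":0,"dy":0,"dz":0.01,"rx":0,"ry":0,"rz":0,"hand":0.05},{"dx":0,"dy":0,"dz":0,"rx":0,"ry":0,"rz":0,"hand":0.05},{"dx":0,"dy":0,"dz":0,"rx":0,"ry":0,"rz":0,"hand":0.05}]'
python3 - <<'E'
from pin import *
w=grab('wrist');pickle.dump(w,open('w3.pkl','wb'));save(w,'pics/w3.png')
st=manip.get_state();print(st['qpos'],st['position'],rot(st['ee_rot']).round(3).tolist())
s=pickle.load(open('scene0.pkl','rb'));t=pickle.load(open('top0.pkl','rb'));w2=pickle.load(open('w2.pkl','rb'))
# rough predicted location then box
p=proj(w,[.5715,-.28,.076])[0].astype(int);print(p)
yw,W,r=pinmeas(w,(max(p[0]-110,0),max(p[1]-110,0),220,220));print(yw,r)
for z in(.074,.087):print(onz(w,[yw],z))
ys,_,_=pinmeas(s,(230,290,66,50));y2,_,_=pinmeas(w2,(270,150,120,150))
print(tri([w,w2],[yw,y2]),tri([w,s],[yw,ys]))
E
```

```text
clock: 4.08
position: [0.5716, -0.2802, 0.1069]
ee_rot: [-0.0, -0.239, 0.971, 0.0]
contact_force: [0.3, -0.6, 0.1]
width: 0.0496
gripper_force: 0.0
[-5.64973130e-01  4.53296335e-01  1.54816497e+00 -3.61919385e-05
  1.13944332e+00 -2.61816687e+00] [ 0.57216305 -0.28053908  0.10772213] [[-0.886, -0.464, 0.001], [-0.464, 0.886, -0.0], [-0.0, -0.001, -1.0]]
[322 289]
[321.769813   291.58014248] ((594.4304809570312, -267.8282165527344), (54.632041931152344, 47.46704864501953), 27.583370208740234)
[[ 0.57342497 -0.27918405  0.074     ]]
[[ 0.56812428 -0.28206037  0.087     ]]
[ 0.57133389 -0.28019581  0.07886939] [ 0.57249471 -0.27978058  0.07615662]
```

```bash
python3 -m pendant '[{"dx":0,"dy":0,"dz":0.012,"rx":0,"ry":0,"rz":0,"hand":0.05},{"dx":0,"dy":0,"dz":0.012,"rx":0,"ry":0,"rz":0,"hand":0.05},{"dx":0,"dy":0,"dz":0.012,"rx":0,"ry":0,"rz":0,"hand":0.05},{"dx":0,"dy":0,"dz":0.0085,"rx":0,"ry":0,"rz":0,"hand":0.05},{"dx":0,"dy":0,"dz":0,"rx":0,"ry":0,"rz":0,"hand":0.05},{"dx":0,"dy":0,"dz":0,"rx":0,"ry":0,"rz":0,"hand":0.0},{"dx":0,"dy":0,"dz":0,"rx":0,"ry":0,"rz":0,"hand":0.0},{"dx":0,"dy":0,"dz":0,"rx":0,"ry":0,"rz":0,"hand":0.0},{"dx":0,"dy":0,"dz":0,"rx":0,"ry":0,"rz":0,"hand":0.0},{"dx":0,"dy":0,"dz":0,"rx":0,"ry":0,"rz":0,"hand":0.0},{"dx":0,"dy":0,"dz":0,"rx":0,"ry":0,"rz":0,"hand":0.0},{"dx":0,"dy":0,"dz":0,"rx":0,"ry":0,"rz":0,"hand":0.0}]' 50
```

```text
clock: 5.13
position: [0.5724, -0.2806, 0.0638]
ee_rot: [0.001, -0.239, 0.971, -0.001]
contact_force: [0.8, -0.1, 5.7]
width: 0.015
gripper_force: 53.3
```

```bash
python3 -m pendant '[{"dx":0,"dy":0,"dz":-0.008,"rx":0,"ry":0,"rz":0,"hand":0},{"dx":0,"dy":0,"dz":-0.012,"rx":0,"ry":0,"rz":0,"hand":0},{"dx":0,"dy":0,"dz":-0.02,"rx":0,"ry":0,"rz":0,"hand":0},{"dx":0,"dy":0,"dz":-0.03,"rx":0,"ry":0,"rz":0,"hand":0},{"dx":0,"dy":0,"dz":-0.03,"rx":0,"ry":0,"rz":0,"hand":0},{"dx":0,"dy":0,"dz":-0.03,"rx":0,"ry":0,"rz":0,"hand":0},{"dx":0,"dy":0,"dz":-0.03,"rx":0,"ry":0,"rz":0,"hand":0},{"dx":0,"dy":0,"dz":-0.02,"rx":0,"ry":0,"rz":0,"hand":0},{"dx":0,"dy":0,"dz":-0.018,"rx":0,"ry":0,"rz":0,"hand":0}]'
python3 -m pendant '[{"dx":-0.0166,"dy":0.03175,"dz":0,"rx":0,"ry":0,"rz":0,"hand":0},{"dx":-0.0166,"dy":0.03175,"dz":0,"rx":0,"ry":0,"rz":0,"hand":0},{"dx":-0.0166,"dy":0.03175,"dz":0,"rx":0,"ry":0,"rz":0,"hand":0},{"dx":-0.0166,"dy":0.03175,"dz":0,"rx":0,"ry":0,"rz":0,"hand":0},{"dx":-0.0166,"dy":0.03175,"dz":0,"rx":0,"ry":0,"rz":0,"hand":0},{"dx":-0.0166,"dy":0.03175,"dz":0,"rx":0,"ry":0,"rz":0,"hand":0},{"dx":-0.0166,"dy":0.03175,"dz":0,"rx":0,"ry":0,"rz":0,"hand":0},{"dx":-0.0166,"dy":0.03175,"dz":0,"rx":0,"ry":0,"rz":0,"hand":0},{"dx":-0.0166,"dy":0.03175,"dz":0,"rx":0,"ry":0,"rz":0,"hand":0},{"dx":-0.0166,"dy":0.03175,"dz":0,"rx":0,"ry":0,"rz":0,"hand":0},{"dx":-0.0166,"dy":0.03175,"dz":0,"rx":0,"ry":0,"rz":0,"hand":0},{"dx":-0.0166,"dy":0.03175,"dz":0,"rx":0,"ry":0,"rz":0,"hand":0}]'
python3 -m pendant '[{"dx":0,"dy":0,"dz":0,"rx":0,"ry":0,"rz":7,"hand":0},{"dx":0,"dy":0,"dz":0,"rx":0,"ry":0,"rz":7,"hand":0},{"dx":0,"dy":0,"dz":0,"rx":0,"ry":0,"rz":7,"hand":0},{"dx":0,"dy":0,"dz":0,"rx":0,"ry":0,"rz":7,"hand":0},{"dx":0,"dy":0,"dz":0,"rx":0,"ry":0,"rz":7,"hand":0},{"dx":0,"dy":0,"dz":0,"rx":0,"ry":0,"rz":7,"hand":0},{"dx":0,"dy":0,"dz":0,"rx":0,"ry":0,"rz":7,"hand":0},{"dx":0,"dy":0,"dz":0,"rx":0,"ry":0,"rz":7,"hand":0},{"dx":0,"dy":0,"dz":0,"rx":0,"ry":0,"rz":7,"hand":0},{"dx":0,"dy":0,"dz":0,"rx":0,"ry":0,"rz":7,"hand":0},{"dx":0,"dy":0,"dz":0,"rx":0,"ry":0,"rz":7,"hand":0},{"dx":0,"dy":0,"dz":0,"rx":0,"ry":0,"rz":7,"hand":0}]'
python3 -m pendant '[{"dx":0,"dy":0,"dz":0,"rx":0,"ry":0,"rz":6.86,"hand":0},{"dx":0,"dy":0,"dz":0,"rx":0,"ry":0,"rz":6.86,"hand":0},{"dx":0,"dy":0,"dz":0,"rx":0,"ry":0,"rz":6.86,"hand":0},{"dx":0,"dy":0,"dz":0,"rx":0,"ry":0,"rz":6.86,"hand":0},{"dx":0,"dy":0,"dz":0,"rx":0,"ry":0,"rz":6.86,"hand":0},{"dx":0,"dy":0,"dz":0,"rx":0,"ry":0,"rz":6.86,"hand":0},{"dx":0,"dy":0,"dz":0,"rx":0,"ry":0,"rz":6.86,"hand":0},{"dx":0,"dy":0,"dz":0,"rx":0,"ry":0,"rz":0,"hand":0},{"dx":0,"dy":0,"dz":0,"rx":0,"ry":0,"rz":0,"hand":0},{"dx":0,"dy":0,"dz":0,"rx":0,"ry":0,"rz":0,"hand":0}]'
python3 - <<'E'
from pin import *
for n in('wrist','scene','top'):
    w=grab(n);pickle.dump(w,open(n+'4.pkl','wb'));save(w,f'pics/{n}4.png')
    if n=='scene': a=w['f'][150:270,320:440]
    if n=='top': b=w['f'][150:270,190:310]
    if n=='wrist': k=w['f']
m=np.vstack([cv2.resize(a,(280,280),interpolation=2),cv2.resize(b,(280,280),interpolation=2)])
m=np.hstack([cv2.resize(k,(520,390)),cv2.resize(m,(280,560))[:390]]) if 0 else np.hstack([np.vstack([cv2.resize(k,(520,390)),np.zeros((170,520,3),np.uint8)]),m])
cv2.imwrite('pics/m4.png',m[:,:,::-1])
s=manip.get_state();print(s['qpos'],s['position'],rot(s['ee_rot']).round(3).tolist(),s['contact_force'])
E
```

```text
clock: 5.88
position: [0.5718, -0.2804, 0.263]
ee_rot: [0.0, -0.239, 0.971, -0.001]
contact_force: [-0.2, 0.2, -0.3]
width: 0.0149
gripper_force: 52.6
clock: 6.88
position: [0.5704, 0.1512, 0.2606]
ee_rot: [-0.001, -0.239, 0.971, -0.0]
contact_force: [0.3, -0.6, -1.4]
width: 0.0146
gripper_force: 52.6
clock: 7.88
position: [0.5707, 0.1495, 0.2604]
ee_rot: [-0.0, 0.475, 0.88, -0.001]
contact_force: [-0.4, -0.3, -0.5]
width: 0.0149
gripper_force: 52.5
clock: 8.72
position: [0.571, 0.1495, 0.2606]
ee_rot: [-0.0, 0.789, 0.614, -0.0]
contact_force: [-0.9, 1.0, -1.5]
width: 0.0149
gripper_force: 52.5
[ 1.38403406e-01  2.84979534e-01  1.41926336e+00 -1.28644317e-04
  1.43758451e+00  3.87432163e-01] [0.57109242 0.14957284 0.26071187] [[0.246, 0.969, -0.0], [0.969, -0.246, -0.0], [-0.0, -0.0, -1.0]] [-0.3378173  -0.51883871 -1.50859998]
```

View pics/m4.png

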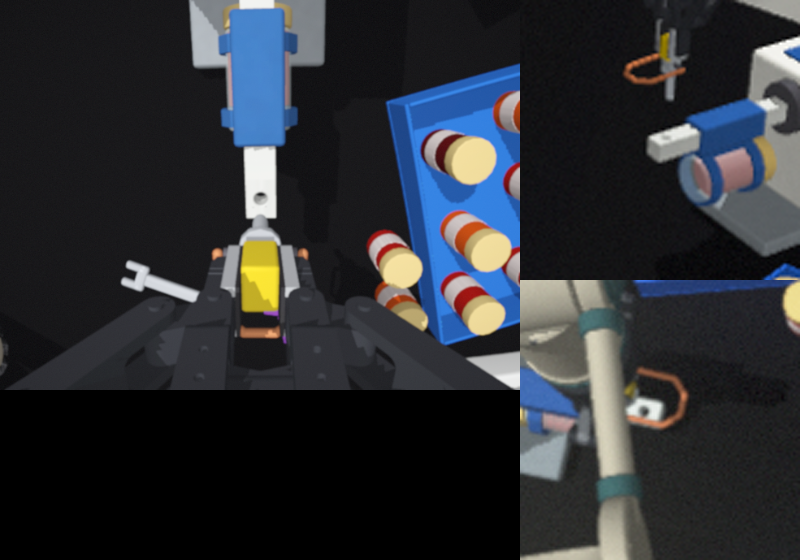

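The wrist view shows the hole at about (320,242) in front of the held pin, whose tip is at about (320,268). The spindle runs straight up the image, and the ring is open towards the spindle's free end. Now measuring the hole and tip precisely.

```bash
cat > hole.py <<'E'
from pin import *
def hole(c,box):
    x,y,w,h=box;g=cv2.GaussianBlur(cv2.cvtColor(c['f'],cv2.COLOR_RGB2GRAY),(3,3),0)[y:y+h,x:x+w]
    th=(int(g.min())+int(np.percentile(g,80)))//2
    n,l,s,ce=cv2.connectedComponentsWithStats((g<th).astype(np.uint8))
    return [(ce[i]+[x,y],s[i]) for i in range(1,n) if s[i][4]>5],th
E
python3 - <<'E'
from hole import *
w=pickle.load(open('wrist4.pkl','rb'))
print([(a.round(2),b) for a,b in hole(w,(306,225,29,32))[0]])
print(cv2.cvtColor(w['f'],cv2.COLOR_RGB2GRAY)[258:290:2,300:342:2])
g=cv2.cvtColor(w['f'],cv2.COLOR_RGB2GRAY).astype(int)
# spindle edges per row
L=[];Rr=[]
for r in range(190,256,4):
    row=g[r,285:355]; d=np.diff(row); L.append((285+d.argmax()+.5,r));Rr.append((285+d.argmin()+.5,r))
Lw=onz(w,L,.16);Rw=onz(w,Rr,.16)
for X in(Lw,Rw):
    v=np.linalg.svd(X[:,:2]-X[:,:2].mean(0))[2][0];print('edge',X[:,:2].mean(0),np.degrees(np.arctan2(v[1],v[0])))
m=(Lw+Rw)/2;print(m[:,:2].mean(0),np.linalg.norm((Lw-Rw)[:,:2],axis=1).round(4))
E
```

```text
[(array([320.25, 239.58]), array([ 9, 12, 12,  6, 57], dtype=int32))]
[[ 26 131 227 239 239 239 240 239 239 238 240 241 239 237 236 236 236 237
  238 227 106]
 [ 22 130 227 238 239 239 240 239 239 238 240 241 239 237 236 236 237 238
  238 228 107]
 [ 23 127 227 239 239 239 240 239 237 235 232 236 238 237 236 236 237 237
  238 227 107]
 [ 22 109 223 239 239 239 240 236 216 196 185 189 214 233 236 237 237 238
  238 228 108]
 [ 23 101 218 236 236 237 235 212 181 174 172 163 161 201 231 232 234 234
  235 224 103]
 [ 24  63 157 175 175 175 178 178 177 177 173 165 154 146 154 152 153 153
  154 142  56]
 [ 25  24  35  36  39  48 136 174 178 176 173 165 154 140  98  30  25  23
   23  23  24]
 [ 25  24  24  26  22  61 154 177 178 177 173 165 154 141 112  46  24  26
   24  26  24]
 [ 27  24  28  25  25  86 163 176 178 177 174 165 155 141 118  56  26  23
   27  23  22]
 [ 28  27  25  25  24  94 167 177 180 177 172 165 153 140 119  61  27  21
   24  24  26]
 [ 25  24  28  25  28 100 168 172 174 168 166 158 153 139 122  68  25  26
   23  26  25]
 [ 24  23  30  63 112 138 167 167 170 170 169 165 159 151 140 114  91  50
   25  25  26]
 [ 26  29  90 150 170 175 178 182 189 196 201 193 179 170 159 152 143 116
   57  25  25]
 [ 29  86 155 183 192 200 206 212 216 216 217 214 212 207 196 185 172 150
  112  52  26]
 [ 91 155 185 209 217 218 218 216 217 217 216 216 216 216 216 216 212 194
  154 108  55]
 [155 186 209 216 215 215 215 215 215 215 215 215 215 215 215 215 215 214
  195 151 110]]
edge [0.56361015 0.1636768 ] -103.08777307313403
edge [0.58615345 0.15797602] -103.38728640649384
[0.5748818  0.16082641] [0.0233 0.0234 0.0235 0.0235 0.023  0.0231 0.0231 0.0232 0.0233 0.0234
 0.0234 0.0235 0.023  0.023  0.0231 0.0232 0.0233]
```

Run:
```python
from hole import *
w=pickle.load(open('wrist4.pkl','rb'));g=cv2.cvtColor(w['f'],cv2.COLOR_RGB2GRAY)
print(g[228:256:1,306:336:2])
m=(g[226:262,306:335]<215).astype(np.uint8)
n,l,s,ce=cv2.connectedComponentsWithStats(m);print(ce+[306,226],s)
i=1+s[1:,4].argmax() if n>1 else 0
print('p',proj(w,[[.571,.1496,.26-.0528]]), 'axis', )
st=manip.get_state();T=rot(st['ee_rot']);p=np.array(st['position'])
# tip circle bottom centre predicted from grasp centred on tool axis
tip=p+T@np.array([0,0,.0528]);print('tip',tip,proj(w,tip),'far edge',proj(w,tip+T@np.array([.0037,0,0])),proj(w,tip+T@np.array([0,.0037,0])))
print('shoulder',proj(w,p+T@np.array([[.011,0,.0188],[0,.011,.0188],[0,-.011,.0188]])@np.eye(3)) if 0 else [proj(w,p+T@np.array(v)) for v in([.011,0,.0188],[0,.011,.0188],[0,-.011,.0188])])
```

```text
[[239 239 240 239 239 239 239 241 241 239 237 237 236 237 237]
 [239 239 240 239 239 239 239 241 241 239 238 236 237 237 237]
 [240 239 240 239 239 238 238 240 241 239 237 237 236 237 237]
 [239 239 240 240 239 239 238 241 241 239 237 236 237 237 237]
 [239 239 240 239 239 238 239 241 240 238 238 237 236 237 237]
 [239 239 240 239 239 238 238 240 237 238 237 236 237 237 237]
 [239 239 240 239 239 239 236 237 233 237 237 237 236 237 237]
 [239 239 239 240 239 235 224 220 219 230 236 236 236 237 237]
 [239 239 239 239 235 219 190 173 177 206 228 236 236 236 237]
 [239 239 240 238 223 183 126  95 105 156 206 232 236 236 237]
 [239 239 240 234 197 125  58  34  41  88 170 224 236 236 237]
 [239 239 239 226 170  88  37  26  30  56 137 211 234 236 236]
 [239 239 238 212 150 105  67  53  60  82 131 196 231 236 237]
 [239 239 236 197 142 128 108  97 104 117 139 186 228 236 237]
 [239 239 234 184 141 140 136 130 135 138 151 186 225 235 237]
 [239 239 234 178 138 141 145 142 147 151 167 190 224 236 237]
 [239 239 233 176 139 143 145 148 158 173 184 193 224 236 237]
 [239 239 233 181 141 145 146
[... 372 characters left out ...]
09 196 199 207 221 236 238 236 236 237]
 [238 239 240 239 235 227 218 219 226 237 239 236 236 237 237]
 [239 239 238 238 238 235 233 236 240 243 233 232 236 237 237]
 [239 239 234 233 239 238 238 241 243 241 228 230 236 236 237]
 [238 239 232 230 238 238 239 241 242 239 233 234 236 236 237]]
[[319.9775     243.50125   ]
 [320.07377049 243.49590164]] [[  0   0  29  36 800]
 [  5  10  19  16 244]]
p [[318.03385192 270.35240871]] axis
tip [0.57108108 0.14956447 0.20791187] [[318.20327438 270.91557928]] far edge [[318.20370547 263.97550369]] [[325.6357724  270.92413571]]
shoulder [array([[317.9036339 , 277.12979011]]), array([[343.98783138, 301.22110712]]), array([[291.83356829, 301.15235552]])]
```

```bash
cat > rel.py <<'E'
from hole import *
def rel(w,tip,hol,down=.0528):
    st=manip.get_state();T=rot(st['ee_rot']);p=np.array(st['position']);zt=p[2]-down
    a=onz(w,[tip],zt)[0];b=onz(w,[hol],.16)[0];d=T.T@(b-a)
    print('tip',a,'hole',b,'tool delta',d.round(4),'heading x',np.degrees(np.arctan2(T[1,0],T[0,0])))
E
python3 - <<'E'
from rel import *
w=pickle.load(open('wrist4.pkl','rb'));rel(w,(320.1,270.6),(320.07,243.5))
s=pickle.load(open('scene0.pkl','rb'));t=pickle.load(open('top0.pkl','rb'))
print(tri([w,s,t],[(320.07,243.5),(380.5,208.3),(242.8,205.8)]),tri([w,t],[(320.07,243.5),(242.8,205.8)]))
E
```

```text
tip [0.57203793 0.14949708 0.20791187] hole [0.57163193 0.14788011 0.16      ] tool delta [-0.0017  0.      0.0479] heading x 75.73268407358911
[0.57036542 0.14658439 0.15936851] [0.57111535 0.14663591 0.15580255]
```

```bash
python3 -m pendant '[{"dx":-0.0017,"dy":0,"dz":0.008,"rx":0,"ry":0,"rz":0,"hand":0},{"dx":0,"dy":0,"dz":0.01,"rx":0,"ry":0,"rz":0,"hand":0},{"dx":0,"dy":0,"dz":0.01,"rx":0,"ry":0,"rz":0,"hand":0},{"dx":0,"dy":0,"dz":0.008,"rx":0,"ry":0,"rz":0,"hand":0},{"dx":0,"dy":0,"dz":0.004,"rx":0,"ry":0,"rz":0,"hand":0},{"dx":0,"dy":0,"dz":0,"rx":0,"ry":0,"rz":0,"hand":0},{"dx":0,"dy":0,"dz":0,"rx":0,"ry":0,"rz":0,"hand":0},{"dx":0,"dy":0,"dz":0,"rx":0,"ry":0,"rz":0,"hand":0}]'
python3 - <<'E'
from rel import *
w=grab('wrist');pickle.dump(w,open('w5.pkl','wb'))
st=manip.get_state();T=rot(st['ee_rot']);p=np.array(st['position']);print(p)
a=proj(w,p+T@np.array([0,0,.0528]))[0];print('tip pred',a)
y=int(a[1]);x=int(a[0])
s=proj(w,p+T@np.array([0,0,p[2]-.16]));print(s)
c=w['f'][y-60:y+45,x-70:x+70];cv2.imwrite('pics/w5c.png',cv2.resize(c,(800,600),interpolation=2)[:,:,::-1]);print(x-70,y-60)
E
```

```text
clock: 9.53
position: [0.5711, 0.1481, 0.2211]
ee_rot: [0.0, 0.79, 0.613, 0.0]
contact_force: [-0.1, 0.5, -1.6]
width: 0.0148
gripper_force: 52.5
[0.57115933 0.14803038 0.22129432]
tip pred [318.10539589 271.14039685]
[[318.16972556 264.95342855]]
248 211
```

View pics/w5c.png

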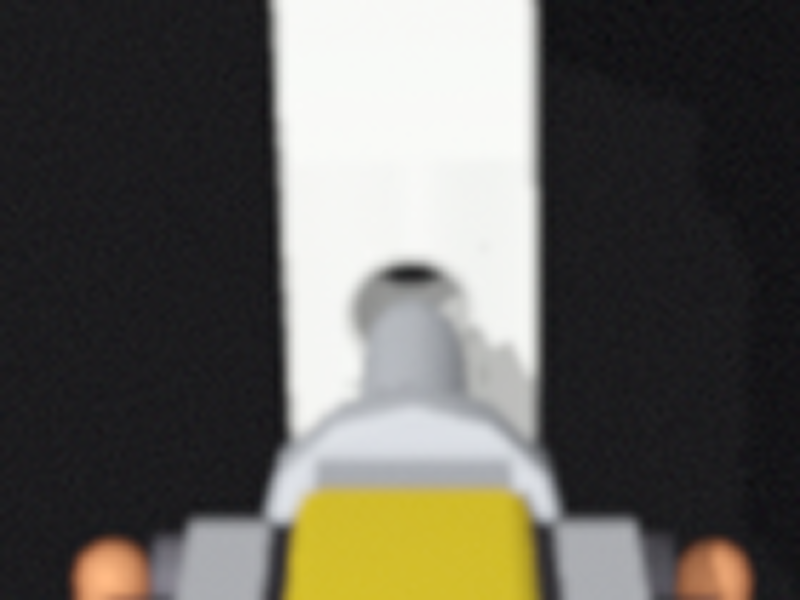

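The crop shows the tip nearly over the hole, laterally centred. Its far edge is at about crop (411,300), and the hole's far rim is at (411,262). I'll fit the rim arc with the known radius.

```bash
cat >> rel.py <<'E'
from scipy.optimize import least_squares
def arc(w,x0,x1,y0,y1,z,r,thr,T,p,rising=False):
    g=cv2.cvtColor(w['f'],cv2.COLOR_RGB2GRAY).astype(float);pts=[]
    for x in range(x0,x1):
        col=g[y0:y1,x]
        k=np.nonzero(col<thr)[0]
        if len(k) and k[0]>0:
            k=k[0];pts.append((x,y0+k-1+(col[k-1]-thr)/(col[k-1]-col[k])))
    W=(onz(w,pts,z)-p)@T
    f=lambda c,W=W:np.hypot(W[:,0]-c[0],W[:,1]-c[1])-r
    s=least_squares(f,[0,0],loss='soft_l1',f_scale=.0003);return np.array(pts),s.x,np.sqrt((s.fun**2).mean())
E
python3 - <<'E'
from rel import *
w=pickle.load(open('w5.pkl','rb'));st=manip.get_state();T=rot(st['ee_rot']);p=np.array(st['position'])
for thr in(215,200,180):
    P,c,e=arc(w,309,330,245,270,.16,.00525,thr,T,p);print(thr,c*1000,e*1000,P[::3].round(1).tolist())
w4=pickle.load(open('wrist4.pkl','rb'));T4=T;p4=np.array([.57109,.14957,.26071])
for thr in(215,180):
    P,c,e=arc(w4,310,330,226,256,.16,.00525,thr,T4,p4);print('w4',thr,c*1000,e*1000)
g=cv2.cvtColor(w['f'],cv2.COLOR_RGB2GRAY);print(g[252:282:2,308:334:2])
E
```

```text
215 [0.05568964 0.58408544] 0.08846417796846291 [[309.0, 262.3], [312.0, 258.1], [315.0, 256.3], [318.0, 255.5], [321.0, 255.5], [324.0, 256.3], [327.0, 258.4]]
200 [-0.20255544  0.55410151] 0.042726831025557785 [[309.0, 264.0], [312.0, 258.6], [315.0, 256.7], [318.0, 255.9], [321.0, 255.9], [324.0, 256.8], [327.0, 259.1]]
180 [-0.45052054  0.5887887 ] 0.1490617601159241 [[310.0, 262.6], [313.0, 258.4], [316.0, 256.7], [319.0, 256.2], [322.0, 256.4], [325.0, 257.9], [328.0, 268.2]]
w4 215 [-1.30245643  1.00178276] 0.15888206172790836
w4 180 [-1.92012834  1.07024303] 0.046580855511239756
[[246 246 245 245 245 246 248 247 245 243 243 243 242]
 [246 246 247 246 244 244 246 246 245 244 243 243 237]
 [247 246 245 234 213 197 195 204 226 240 243 242 243]
 [246 243 218 164  95  56  48  71 137 205 234 242 242]
 [245 221 167 137 113  93  91 105 130 157 205 238 243]
 [238 188 147 147 149 148 150 151 150 157 185 228 242]
 [227 166 145 150 163 169 170 159 160 188 197 224 241]
 [225 167 146 164 180 181 180 171 162 177 195 223 240]
 [231 183 157 178 184 183 180 171 161 152 182 193 223]
 [241 212 176 181 184 183 180 171 161 146 157 178 199]
 [246 230 189 183 185 183 181 171 161 146 145 181 188]
 [247 236 183 183 185 184 179 172 160 145 138 177 183]
 [245 232 183 184 186 184 179 171 160 146 137 175 176]
 [239 216 181 179 181 174 173 169 160 146 135 172 181]
 [231 207 177 173 176 176 176 172 166 158 151 164 177]]
```

```bash
python3 -m pendant '[{"dx":-0.0004,"dy":-0.0003,"dz":0.004,"rx":0,"ry":0,"rz":0,"hand":0},{"dx":0,"dy":0,"dz":0.003,"rx":0,"ry":0,"rz":0,"hand":0},{"dx":0,"dy":0,"dz":0,"rx":0,"ry":0,"rz":0,"hand":0}]'
python3 -m pendant '[{"dx":0,"dy":0,"dz":0.0015,"rx":0,"ry":0,"rz":0,"hand":0},{"dx":0,"dy":0,"dz":0.001,"rx":0,"ry":0,"rz":0,"hand":0},{"dx":0,"dy":0,"dz":0.0,"rx":0,"ry":0,"rz":0,"hand":0}]'
python3 -m pendant '[{"dx":0,"dy":0,"dz":0.001,"rx":0,"ry":0,"rz":0,"hand":0},{"dx":0,"dy":0,"dz":0.001,"rx":0,"ry":0,"rz":0,"hand":0},{"dx":0,"dy":0,"dz":0.0,"rx":0,"ry":0,"rz":0,"hand":0}]'
```

```text
clock: 9.83
position: [0.5699, 0.1476, 0.2131]
ee_rot: [-0.0, 0.79, 0.613, -0.0]
contact_force: [0.3, -0.7, -0.6]
width: 0.0152
gripper_force: 52.5
clock: 10.08
position: [0.5702, 0.1476, 0.2111]
ee_rot: [-0.0, 0.79, 0.613, -0.0]
contact_force: [0.0, -0.7, -0.9]
width: 0.0149
gripper_force: 52.5
clock: 10.33
position: [0.5703, 0.1476, 0.2091]
ee_rot: [-0.0, 0.79, 0.613, -0.0]
contact_force: [0.7, 0.8, -1.1]
width: 0.015
gripper_force: 52.5
```

```bash
python3 -m pendant '[{"dx":0,"dy":0,"dz":0.001,"rx":0,"ry":0,"rz":0,"hand":0},{"dx":0,"dy":0,"dz":0.001,"rx":0,"ry":0,"rz":0,"hand":0},{"dx":0,"dy":0,"dz":0.0,"rx":0,"ry":0,"rz":0,"hand":0}]'|sed -n '2p;4p'
python3 -m pendant '[{"dx":0,"dy":0,"dz":0.001,"rx":0,"ry":0,"rz":0,"hand":0},{"dx":0,"dy":0,"dz":0.001,"rx":0,"ry":0,"rz":0,"hand":0},{"dx":0,"dy":0,"dz":0.0,"rx":0,"ry":0,"rz":0,"hand":0}]'|sed -n '2p;4p'
```

```text
position: [0.5702, 0.1476, 0.207]
contact_force: [-1.4, -0.2, -1.1]
position: [0.5702, 0.1476, 0.205]
contact_force: [-0.0, 0.2, -0.9]
```

```bash
for i in 1; do python3 -m pendant '[{"dx":0,"dy":0,"dz":0.001,"rx":0,"ry":0,"rz":0,"hand":0},{"dx":0,"dy":0,"dz":0.001,"rx":0,"ry":0,"rz":0,"hand":0},{"dx":0,"dy":0,"dz":0.0,"rx":0,"ry":0,"rz":0,"hand":0}]'|sed -n '2p;4p'; done
python3 -m pendant '[{"dx":0,"dy":0,"dz":0.001,"rx":0,"ry":0,"rz":0,"hand":0},{"dx":0,"dy":0,"dz":0.001,"rx":0,"ry":0,"rz":0,"hand":0},{"dx":0,"dy":0,"dz":0.0,"rx":0,"ry":0,"rz":0,"hand":0}]'|sed -n '2p;4p'
python3 -m pendant '[{"dx":0,"dy":0,"dz":0.001,"rx":0,"ry":0,"rz":0,"hand":0},{"dx":0,"dy":0,"dz":0.001,"rx":0,"ry":0,"rz":0,"hand":0},{"dx":0,"dy":0,"dz":0.0,"rx":0,"ry":0,"rz":0,"hand":0}]'|sed -n '2p;4p'
```

```text
position: [0.5703, 0.1475, 0.2032]
contact_force: [-0.3, -0.3, -1.0]
position: [0.5704, 0.1469, 0.2011]
contact_force: [0.6, -2.1, -2.3]
position: [0.57, 0.1469, 0.1987]
contact_force: [1.1, -3.4, -2.8]
```

```bash
python3 -m pendant '[{"dx":0,"dy":0,"dz":0.001,"rx":0,"ry":0,"rz":0,"hand":0},{"dx":0,"dy":0,"dz":0.001,"rx":0,"ry":0,"rz":0,"hand":0},{"dx":0,"dy":0,"dz":0.001,"rx":0,"ry":0,"rz":0,"hand":0},{"dx":0,"dy":0,"dz":0.001,"rx":0,"ry":0,"rz":0,"hand":0},{"dx":0,"dy":0,"dz":0.0,"rx":0,"ry":0,"rz":0,"hand":0}]'|sed -n '2p;4p'
python3 -m pendant '[{"dx":0,"dy":0,"dz":0.001,"rx":0,"ry":0,"rz":0,"hand":0},{"dx":0,"dy":0,"dz":0.001,"rx":0,"ry":0,"rz":0,"hand":0},{"dx":0,"dy":0,"dz":0.001,"rx":0,"ry":0,"rz":0,"hand":0},{"dx":0,"dy":0,"dz":0.001,"rx":0,"ry":0,"rz":0,"hand":0},{"dx":0,"dy":0,"dz":0.0,"rx":0,"ry":0,"rz":0,"hand":0}]'|sed -n '2p;4p'
python3 -m pendant '[{"dx":0,"dy":0,"dz":0.001,"rx":0,"ry":0,"rz":0,"hand":0},{"dx":0,"dy":0,"dz":0.001,"rx":0,"ry":0,"rz":0,"hand":0},{"dx":0,"dy":0,"dz":0.001,"rx":0,"ry":0,"rz":0,"hand":0},{"dx":0,"dy":0,"dz":0.001,"rx":0,"ry":0,"rz":0,"hand":0},{"dx":0,"dy":0,"dz":0.0,"rx":0,"ry":0,"rz":0,"hand":0}]'|sed -n '2p;4p'
python3 -m pendant '[{"dx":0,"dy":0,"dz":0.001,"rx":0,"ry":0,"rz":0,"hand":0},{"dx":0,"dy":0,"dz":0.001,"rx":0,"ry":0,"rz":0,"hand":0},{"dx":0,"dy":0,"dz":0.001,"rx":0,"ry":0,"rz":0,"hand":0},{"dx":0,"dy":0,"dz":0.0,"rx":0,"ry":0,"rz":0,"hand":0},{"dx":0,"dy":0,"dz":0.0,"rx":0,"ry":0,"rz":0,"hand":0}]'|sed -n '2p;4p'
```

```text
position: [0.5701, 0.1475, 0.1948]
contact_force: [-0.5, -3.2, -1.2]
position: [0.5704, 0.1476, 0.1909]
contact_force: [-0.5, -3.3, -2.7]
position: [0.5704, 0.1476, 0.1869]
contact_force: [-0.3, -4.3, -2.5]
position: [0.5703, 0.1476, 0.1838]
contact_force: [-0.7, -3.8, -1.6]
```

```bash
python3 -m pendant '[{"dx":0,"dy":0,"dz":0.001,"rx":0,"ry":0,"rz":0,"hand":0},{"dx":0,"dy":0,"dz":0.001,"rx":0,"ry":0,"rz":0,"hand":0},{"dx":0,"dy":0,"dz":0.001,"rx":0,"ry":0,"rz":0,"hand":0},{"dx":0,"dy":0,"dz":0.0,"rx":0,"ry":0,"rz":0,"hand":0}]'|sed -n '2p;4p'
python3 -m pendant '[{"dx":0,"dy":0,"dz":0.001,"rx":0,"ry":0,"rz":0,"hand":0},{"dx":0,"dy":0,"dz":0.0,"rx":0,"ry":0,"rz":0,"hand":0}]'|sed -n '2p;4p'
python3 -m pendant '[{"dx":0,"dy":0,"dz":0.0007,"rx":0,"ry":0,"rz":0,"hand":0},{"dx":0,"dy":0,"dz":0.0,"rx":0,"ry":0,"rz":0,"hand":0}]'|sed -n '2p;4p'
```

```text
position: [0.5703, 0.1476, 0.1809]
contact_force: [-0.1, -3.8, -2.1]
position: [0.5703, 0.1476, 0.1799]
contact_force: [-0.9, -3.3, -3.5]
position: [0.5703, 0.1476, 0.1794]
contact_force: [0.1, -3.8, -1.5]
```

```bash
python3 -m pendant '[{"dx":0,"dy":0,"dz":0.0006,"rx":0,"ry":0,"rz":0,"hand":0},{"dx":0,"dy":0,"dz":0.0,"rx":0,"ry":0,"rz":0,"hand":0}]'|sed -n '2p;4p'
python3 -m pendant '[{"dx":0,"dy":0,"dz":0.0005,"rx":0,"ry":0,"rz":0,"hand":0},{"dx":0,"dy":0,"dz":0.0,"rx":0,"ry":0,"rz":0,"hand":0}]'|sed -n '2p;4p'
```

```text
position: [0.5703, 0.1477, 0.1789]
contact_force: [-0.1, -5.2, -0.9]
position: [0.5704, 0.1477, 0.1789]
contact_force: [-0.6, -4.1, 0.6]
```

```bash
python3 -m pendant '[{"dx":0,"dy":0,"dz":0,"rx":0,"ry":0,"rz":0,"hand":0.034},{"dx":0,"dy":0,"dz":0,"rx":0,"ry":0,"rz":0,"hand":0.034},{"dx":0,"dy":0,"dz":0,"rx":0,"ry":0,"rz":0,"hand":0.034},{"dx":0,"dy":0,"dz":0,"rx":0,"ry":0,"rz":0,"hand":0.034},{"dx":0,"dy":0,"dz":-0.005,"rx":0,"ry":0,"rz":0,"hand":0.034},{"dx":0,"dy":0,"dz":-0.005,"rx":0,"ry":0,"rz":0,"hand":0.034},{"dx":0,"dy":0,"dz":-0.008,"rx":0,"ry":0,"rz":0,"hand":0.034},{"dx":0,"dy":0,"dz":-0.002,"rx":0,"ry":0,"rz":0,"hand":0.034},{"dx":0,"dy":0,"dz":0,"rx":0,"ry":0,"rz":0,"hand":0.034}]' 20
python3 - <<'E'
from rel import *
w=grab('wrist');pickle.dump(w,open('w6.pkl','wb'));s=grab('scene');pickle.dump(s,open('s6.pkl','wb'))
m=np.hstack([cv2.resize(w['f'][200:440,200:440],(400,400)),cv2.resize(s['f'][170:250,350:430],(400,400),interpolation=2)])
cv2.imwrite('pics/m6.png',m[:,:,::-1])
E
```

```text
clock: 15.0
position: [0.5712, 0.1478, 0.1999]
ee_rot: [0.001, 0.79, 0.613, 0.001]
contact_force: [-0.1, -0.1, 0.3]
width: 0.0341
gripper_force: 0.0
```

View pics/m6.png

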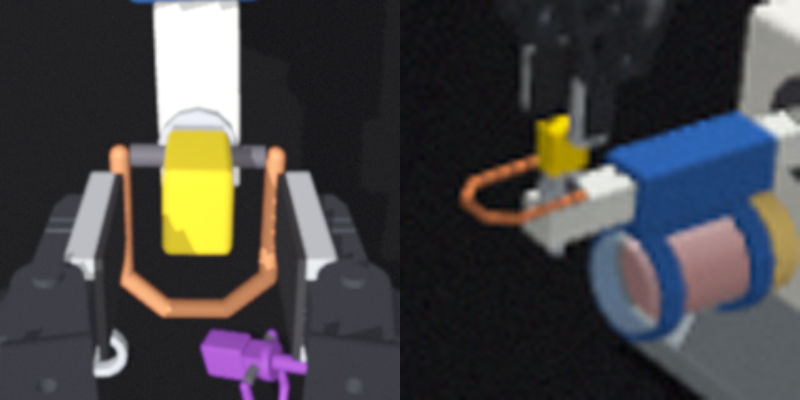

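The pin is home: its shoulder is on the spindle, and the ring is level beyond the spindle's end, with legs at crop x=120 and 276. Next I'll check where the fingertips really are at this opening.

Run:
```python
from rel import *
w=pickle.load(open('w6.pkl','rb'));st=manip.get_state();T=rot(st['ee_rot']);p=np.array(st['position'])
print('seen inner L (269,303) outer L(257,303), R inner (373,303); far-end inner (257,357)')
for d in(0,-.004,-.008):
  for y in(.017,.0185,.0215):
    print(d,y,proj(w,p+(T@np.array([[.011,y,d],[.011,-y,d],[-.011,y,d]]).T).T).round(0).tolist())
print('legs',proj(w,p+(T@np.array([[0,.021,p[2]-.17],[0,-.021,p[2]-.17]]).T).T))
```

```text
seen inner L (269,303) outer L(257,303), R inner (373,303); far-end inner (257,357)
0 0.017 [[361.0, 296.0], [270.0, 296.0], [359.0, 347.0]]
0 0.0185 [[365.0, 296.0], [266.0, 296.0], [363.0, 347.0]]
0 0.0215 [[373.0, 296.0], [258.0, 296.0], [371.0, 347.0]]
-0.004 0.017 [[362.0, 301.0], [269.0, 301.0], [360.0, 353.0]]
-0.004 0.0185 [[366.0, 301.0], [265.0, 301.0], [364.0, 353.0]]
-0.004 0.0215 [[374.0, 301.0], [257.0, 301.0], [372.0, 353.0]]
-0.008 0.017 [[363.0, 306.0], [268.0, 306.0], [361.0, 359.0]]
-0.008 0.0185 [[367.0, 306.0], [264.0, 306.0], [365.0, 359.0]]
-0.008 0.0215 [[376.0, 306.0], [255.0, 306.0], [373.0, 359.0]]
legs [[363.02464526 290.80418306]
 [269.17735825 290.87635525]]
```

```bash
python3 -m pendant '[{"dx":-0.012,"dy":-0.0008,"dz":0,"rx":0,"ry":0,"rz":0,"hand":0.030},{"dx":-0.012,"dy":0,"dz":0,"rx":0,"ry":0,"rz":0,"hand":0.030},{"dx":-0.012,"dy":0,"dz":0.005,"rx":0,"ry":0,"rz":0,"hand":0.030},{"dx":0,"dy":0,"dz":0.01,"rx":0,"ry":0,"rz":0,"hand":0.030},{"dx":0,"dy":0,"dz":0.01,"rx":0,"ry":0,"rz":0,"hand":0.030},{"dx":0,"dy":0,"dz":0,"rx":0,"ry":0,"rz":0,"hand":0.030}]'
python3 -m pendant '[{"dx":0,"dy":0,"dz":0.003,"rx":0,"ry":0,"rz":0,"hand":0.030},{"dx":0,"dy":0,"dz":0.003,"rx":0,"ry":0,"rz":0,"hand":0.030},{"dx":0,"dy":0,"dz":0.003,"rx":0,"ry":0,"rz":0,"hand":0.030},{"dx":0,"dy":0,"dz":0,"rx":0,"ry":0,"rz":0,"hand":0.030}]'|sed -n '2p;4p'
```

```text
clock: 15.6
position: [0.5588, 0.1124, 0.1705]
ee_rot: [-0.002, 0.79, 0.613, -0.002]
contact_force: [-0.1, 0.1, -0.5]
width: 0.0299
gripper_force: 0.0
position: [0.5604, 0.1132, 0.1641]
contact_force: [-1.7, -1.2, 1.1]
```

```bash
python3 -m pendant '[{"dx":0,"dy":0,"dz":0.003,"rx":0,"ry":0,"rz":0,"hand":0.030},{"dx":0,"dy":0,"dz":0.003,"rx":0,"ry":0,"rz":0,"hand":0.030},{"dx":0,"dy":0,"dz":0.003,"rx":0,"ry":0,"rz":0,"hand":0.030},{"dx":0,"dy":0,"dz":0,"rx":0,"ry":0,"rz":0,"hand":0.030}]'|sed -n '2p;4p'
python3 -m pendant '[{"dx":0,"dy":0,"dz":0.003,"rx":0,"ry":0,"rz":0,"hand":0.030},{"dx":0,"dy":0,"dz":0.003,"rx":0,"ry":0,"rz":0,"hand":0.030},{"dx":0,"dy":0,"dz":0.003,"rx":0,"ry":0,"rz":0,"hand":0.030},{"dx":0,"dy":0,"dz":0,"rx":0,"ry":0,"rz":0,"hand":0.030}]'|sed -n '2p;4p'
python3 -m pendant '[{"dx":0,"dy":0,"dz":0.003,"rx":0,"ry":0,"rz":0,"hand":0.030},{"dx":0,"dy":0,"dz":0.003,"rx":0,"ry":0,"rz":0,"hand":0.030},{"dx":0,"dy":0,"dz":0.002,"rx":0,"ry":0,"rz":0,"hand":0.030},{"dx":0,"dy":0,"dz":0,"rx":0,"ry":0,"rz":0,"hand":0.030}]'|sed -n '2p;4p'
python3 - <<'E'
from rel import *
w=grab('wrist');pickle.dump(w,open('w7.pkl','wb'));s=grab('scene');pickle.dump(s,open('s7.pkl','wb'))
m=np.hstack([cv2.resize(w['f'][200:440,200:440],(400,400)),cv2.resize(s['f'][170:250,350:430],(400,400),interpolation=2)])
cv2.imwrite('pics/m7.png',m[:,:,::-1])
E
```

```text
position: [0.5611, 0.1132, 0.1552]
contact_force: [0.7, -0.1, 2.6]
position: [0.5605, 0.1127, 0.1457]
contact_force: [1.0, -0.6, 2.3]
position: [0.5602, 0.1128, 0.1378]
contact_force: [-0.1, -0.7, 1.6]
```

View pics/m7.png

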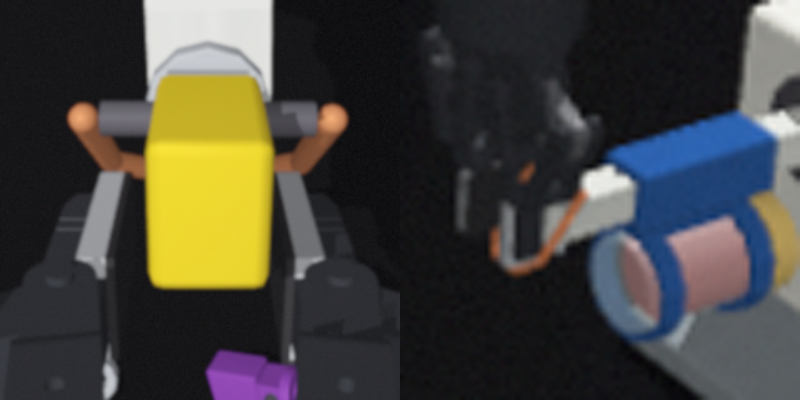

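The ring is about halfway down in the scene half, with the fingers at its legs and the spindle between them. Now I'll sweep inward.

```bash
python3 -m pendant '[{"dx":0.0025,"dy":0,"dz":0,"rx":0,"ry":0,"rz":0,"hand":0.030},{"dx":0.0025,"dy":0,"dz":0,"rx":0,"ry":0,"rz":0,"hand":0.030},{"dx":0.0025,"dy":0,"dz":0,"rx":0,"ry":0,"rz":0,"hand":0.030},{"dx":0,"dy":0,"dz":0,"rx":0,"ry":0,"rz":0,"hand":0.030}]'|sed -n '2p;4p'
python3 -m pendant '[{"dx":0.0025,"dy":0,"dz":0,"rx":0,"ry":0,"rz":0,"hand":0.030},{"dx":0.0025,"dy":0,"dz":0,"rx":0,"ry":0,"rz":0,"hand":0.030},{"dx":0.0025,"dy":0,"dz":0,"rx":0,"ry":0,"rz":0,"hand":0.030},{"dx":0,"dy":0,"dz":0,"rx":0,"ry":0,"rz":0,"hand":0.030}]'|sed -n '2p;4p'
python3 -m pendant '[{"dx":0.0015,"dy":0,"dz":0,"rx":0,"ry":0,"rz":0,"hand":0.030},{"dx":0.0015,"dy":0,"dz":0,"rx":0,"ry":0,"rz":0,"hand":0.030},{"dx":0,"dy":0,"dz":0,"rx":0,"ry":0,"rz":0,"hand":0.030}]'|sed -n '2p;4p'
```

```text
position: [0.562, 0.1204, 0.138]
contact_force: [-1.8, -1.9, -0.8]
position: [0.5643, 0.1279, 0.1383]
contact_force: [-1.9, -3.1, -1.8]
position: [0.565, 0.1307, 0.1383]
contact_force: [-1.1, -3.7, -1.5]
```

```bash
python3 -m pendant '[{"dx":0.001,"dy":0,"dz":0,"rx":0,"ry":0,"rz":0,"hand":0.030},{"dx":0.001,"dy":0,"dz":0,"rx":0,"ry":0,"rz":0,"hand":0.030},{"dx":0,"dy":0,"dz":0,"rx":0,"ry":0,"rz":0,"hand":0.030}]'|sed -n '2p;4p'
python3 -m pendant '[{"dx":0.001,"dy":0,"dz":0,"rx":0,"ry":0,"rz":0,"hand":0.030},{"dx":0.001,"dy":0,"dz":0,"rx":0,"ry":0,"rz":0,"hand":0.030},{"dx":0,"dy":0,"dz":0,"rx":0,"ry":0,"rz":0,"hand":0.030}]'|sed -n '2p;4p'
python3 -m pendant '[{"dx":0.0005,"dy":0,"dz":0,"rx":0,"ry":0,"rz":0,"hand":0.030},{"dx":0,"dy":0,"dz":0,"rx":0,"ry":0,"rz":0,"hand":0.030}]'|sed -n '2p;4p'
```

```text
position: [0.5655, 0.1325, 0.1384]
contact_force: [-0.9, -2.9, -2.8]
position: [0.5662, 0.1345, 0.1385]
contact_force: [-2.2, -3.2, -3.2]
position: [0.5663, 0.1349, 0.1385]
contact_force: [-1.9, -3.7, -1.2]
```

```bash
python3 -m pendant '[{"dx":0.0007,"dy":0,"dz":0,"rx":0,"ry":0,"rz":0,"hand":0.030},{"dx":0,"dy":0,"dz":0,"rx":0,"ry":0,"rz":0,"hand":0.030}]'|sed -n '2p;4p'
python3 -m pendant '[{"dx":0.0006,"dy":0,"dz":0,"rx":0,"ry":0,"rz":0,"hand":0.030},{"dx":0,"dy":0,"dz":0,"rx":0,"ry":0,"rz":0,"hand":0.030}]'|sed -n '2p;4p'
```

```text
position: [0.5664, 0.1354, 0.1384]
contact_force: [-2.1, -3.8, -1.9]
position: [0.5664, 0.1357, 0.1384]
contact_force: [-2.3, -4.8, -1.6]
```

```bash
python3 -m pendant '[{"dx":-0.003,"dy":0,"dz":0,"rx":0,"ry":0,"rz":0,"hand":0.030},{"dx":-0.008,"dy":0,"dz":0,"rx":0,"ry":0,"rz":0,"hand":0.030},{"dx":-0.015,"dy":0,"dz":0,"rx":0,"ry":0,"rz":0,"hand":0.030},{"dx":-0.02,"dy":0,"dz":0,"rx":0,"ry":0,"rz":0,"hand":0.030},{"dx":-0.02,"dy":0,"dz":-0.01,"rx":0,"ry":0,"rz":0,"hand":0.030},{"dx":-0.02,"dy":0,"dz":-0.03,"rx":0,"ry":0,"rz":0,"hand":0.030},{"dx":-0.02,"dy":0,"dz":-0.03,"rx":0,"ry":0,"rz":0,"hand":0.030},{"dx":-0.02,"dy":0,"dz":-0.02,"rx":0,"ry":0,"rz":0,"hand":0.030},{"dx":0,"dy":0,"dz":0,"rx":0,"ry":0,"rz":0,"hand":0.030},{"dx":0,"dy":0,"dz":0,"rx":0,"ry":0,"rz":0,"hand":0.030}]'
python3 - <<'E'
from rel import *
w=grab('wrist');s=grab('scene');pickle.dump(s,open('s8.pkl','wb'));pickle.dump(w,open('w8.pkl','wb'))
m=np.hstack([cv2.resize(w['f'],(400,300)),cv2.resize(s['f'][170:250,340:447],(400,300),interpolation=2)])
cv2.imwrite('pics/m8.png',m[:,:,::-1])
mc,cs=mask(s,*COP,box=(350,170,80,90));print([(a.round(1),b) for a,b in cs])
o=np.array([.5703,.1477,0]);u=np.array([-.246,-.969,0]);v=np.array([.969,-.246,0])
for th in(1.2,1.35,1.57):
    print(th,proj(s,[o+u*.052*np.cos(th)+v*y+[0,0,.17-.052*np.sin(th)] for y in(-.009,.009)]).round(1).tolist())
E
```

```text
clock: 19.78
position: [0.5362, 0.0128, 0.2303]
ee_rot: [0.001, 0.791, 0.612, 0.002]
contact_force: [0.2, 0.5, -0.5]
width: 0.03
gripper_force: 0.0
[(array([383.8, 218.2]), array([378, 209,   9,  15,  33], dtype=int32))]
1.2 [[372.6, 221.2], [376.4, 224.2]]
1.35 [[374.9, 221.2], [378.8, 224.2]]
1.57 [[378.4, 220.5], [382.3, 223.5]]
```

View pics/m8.png

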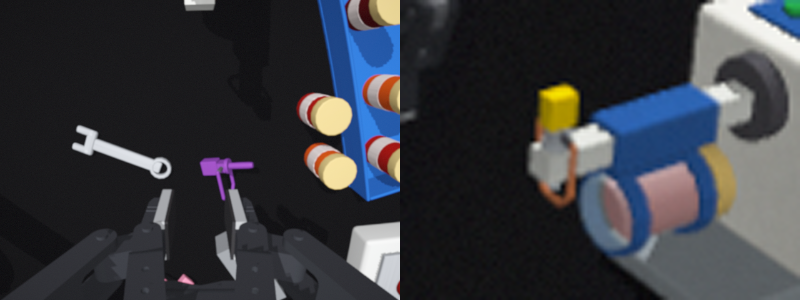

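The scene half shows the pin standing upright in the spindle with the ring hanging below it. I'll check the ring angle numerically, correcting the scene camera's bias with the grip block.

Run:
```python
from rel import *
s=pickle.load(open('s8.pkl','rb'))
_,ys=mask(s,*YEL,box=(365,180,30,30));y=max(ys,key=lambda a:a[1][4])[0]
o=np.array([.5703,.1477,0]);u=np.array([-.246,-.969,0]);v=np.array([.969,-.246,0])
b=y-proj(s,o+[0,0,.189])[0];print('bias',b)
m,_=mask(s,[3,70,60],[20,255,255],box=(372,200,24,28));
for r in range(205,228):
    k=np.nonzero(m[r])[0]; print(r,k.tolist())
for th in(1.2,1.35,1.45,1.57):
    q=[o+u*l*np.cos(th)+v*w+[0,0,.17-l*np.sin(th)] for l,w in((.03,.021),(.04,.021),(.052,.009),(.052,-.009))]
    print(th,(proj(s,q)+b).round(1).tolist())
```

```text
bias [ 0.24799332 -0.09773047]
205 [376, 377, 378]
206 [376, 377]
207 [376, 377]
208 [385, 386]
209 [385, 386]
210 [386]
211 [386]
212 [385, 386]
213 [385, 386]
214 [385, 386]
215 [385, 386]
216 [385, 386]
217 [385, 386]
218 [377, 384, 385, 386]
219 [377, 378, 379, 384, 385, 386]
220 [377, 378, 379, 384, 385, 386]
221 [378, 379, 380, 381, 384, 385, 386]
222 [379, 380, 381, 382, 383, 384, 385, 386]
223 [380, 381, 382, 383, 384, 385]
224 [381, 382, 383, 384]
225 []
226 []
227 []
1.2 [[382.3, 218.7], [380.9, 222.1], [376.7, 224.1], [372.8, 221.1]]
1.35 [[383.6, 218.7], [382.7, 222.1], [379.0, 224.1], [375.1, 221.1]]
1.45 [[384.6, 218.5], [384.0, 221.9], [380.6, 223.9], [376.7, 220.8]]
1.57 [[385.7, 218.3], [385.5, 221.6], [382.6, 223.4], [378.7, 220.4]]
```

The leg and bar pixels match 1.57 rad: leg at x≈385, bar from (379,220) to (383,223). The ring is closed and the robot is clear, so I'm handing in.

```bash
python3 -c "from rig import manip; print(manip.sign_off())"
```

```text
the job is handed in; nothing more can be done
None
```

The linchpin is fully home in the spindle's cross hole with its ring closed below (about 1.57 rad by camera), the robot is clear, and the job was handed in at about 20 s; no verdict came back.

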